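# Close the filter clamp on its cassette to the set force

## Task

The filter cassette sits part-way in the mouth of the bench clamp: slide it gently all the way home against the clamp's column. Then turn the clamp's bar handle clockwise (seen from above) until the brass indicator tab has popped well out of the collar under the clamp arm (about 10 to 20 mm), stop there without overtightening, and let go. Do not touch the tab, and leave everything else on the bench where it is.

Things in the scene. Friction and masses are not known exactly. Their poses are not given: they have to be found in the camera images.
- clamp: Grey C-frame screw clamp bolted to the bench; place and yaw vary. Origin: on the screw's axis at bench level, z up; mouth towards its own -y, column at +y. Base plate 110 (x) x 260 (y) x 15 mm, y -150 to +110 mm: the bed is 15 mm above the bench. Two rails 10 mm tall, inner faces at x = +-31.5 mm, y -85 to +42 mm. Arm over the bed: 44 mm wide, y from -32 mm, z 90 to 130 mm.
- stop (a point): Middle of the stop: the face of the clamp's column (60 x 60 mm, 130 mm tall) that the cassette must reach; at the clamp's y = +42 mm, 26 mm above the bench. Axes as the clamp's.
- cassette: Loose filter cassette, 0.3 to 0.65 kg, on the bed between the rails (1.5 mm play each side). Plate 60 (x) x 84 (y) x 10 mm with a round housing on top (56 mm wide, 22 mm tall in all); a 22 mm wide tongue runs to its -y and ends in a push plate. Origin: centre of the plate's underside; axes as the clamp's. Fully home, it lies over the clamp's origin; it starts 30 to 60 mm short, to -y.
- push_plate (a point): Middle of the outer (-y) face of the cassette's upright black push plate, 22 mm above the cassette's underside and 142 mm to the -y of its origin. The plate is 50 (x) x 12 (y) x 40 mm tall: the place to push towards the clamp's +y. Axes as the cassette's.
- handle (a point): Centre of the steel bar handle on the screw's axis, 170 mm above the bench; it keeps this height while the spindle below moves. The bar is 72 mm long (its own x), 12 mm thick (its own y), 36 mm tall, from 152 to 188 mm above the bench; axes turn with it, z up. Below it a 22 mm hub on a 36 mm boss whose top is 140 mm above the bench.
- screw (a joint): Turn of the bar handle, rad, growing clockwise from above (tightening), 0 to 5; starts at 0 to 0.5; at 0 the bar lies along the clamp's x. Each rad lowers the spindle 3 mm. Stiff (about 0.18 N m, up to 0.3 under load), stays where it is left. The foot touches the cassette after about 1 to 2.4 rad more; how many is not known.
- foot: Dark steel disc under the spindle, 40 mm wide, 10 mm thick; origin: centre of its underside, at first 3 to 7 mm above the cassette's top. On a preloaded spring: from first touch the force climbs within about 0.2 rad to the set 25 N, then the spring yields (6 N/mm) for 3 mm while the tab comes out; some 1 rad past first yielding it is solid and the force shoots up.
- tab (a joint): How far the brass indicator tab stands out of the steel collar (50 x 44 x 22 mm) that sits on the spindle between foot and arm, m: 0 flush, 0.024 fully out. 28 mm wide (clamp's y), 12 mm thick; it slides to the clamp's +x from x = +26 mm, about 65 mm above the bench, as the force passes 25 N, and is 10 mm out about 0.4 rad of the screw after it starts; near 24 mm the spring is nearly solid.
- beaker: Bystander: glass beaker, 68 mm across, 85 mm tall; origin at its foot. Leave alone.
- jar: Bystander: amber jar with a steel lid, 60 mm across, 70 mm tall; origin at its foot. Leave alone.
- wrench: Bystander: steel wrench lying by the clamp, 170 mm long. Leave alone.
- gasket_ring: Bystander: black ring, 56 mm across, 12 mm tall; origin at its foot. Leave alone.
- green_bottle: Bystander: green bottle, 72 mm across, 230 mm tall; origin at its foot. Leave alone.
- brown_bottle: Bystander: brown bottle, 62 mm across, 200 mm tall; origin at its foot. Leave alone.
- tasting_glass: Bystander: plain glass, 64 mm across, 110 mm tall; origin at its foot. Leave alone.

How it is judged (in metres and radians):
On the way, in this order (a step that is already met when the one before it is completed fails the run):
1. the cassette is fully home against the column, the tab still in (y of cassette in the frame of clamp above -0.003 m and value of joint tab below 0.003 m), for 0.2 s.
2. the clamp is tightened until the tab has popped out (value of joint tab above 0.01 m and contact force between foot and cassette above 20 N), for 0.2 s.
At the end, for the whole second after the job is handed in: The cassette is within 3 mm of fully home against the column and at rest, the foot presses on it with 20 to 60 N, the tab stands more than 10 mm out, and the clamp is let go (all of step 2 and y of cassette in the frame of clamp above -0.003 m and contact force between foot and cassette below 60 N and linear speed of cassette below 0.01 m/s); the robot touches nothing.
It fails at once if overtightened: the foot presses on the cassette with more than 60 N (contact force between foot and cassette above 60 N).
It fails at once if the cassette is rammed: pushed by the robot with more than 35 N (contact force between any of the arm, the fingers and cassette above 35 N).
It fails at once if the robot presses on the tab (over 1 N) (contact force between any of the arm, the fingers and tab above 1 N).
It fails at once if a bystander is moved by more than 25 mm (distance of any of beaker, jar, wrench, gasket_ring, green_bottle, brown_bottle, tasting_glass from where it was at the start of the episode above 0.025 m).
It also fails if it takes over 64 s, if anything falls off the work surface, if the arm or the gripper's body presses on something with over 40 N, if the wrist force passes 120 N, or if a joint passes its speed limit or range.

## Robot

A 6-joint arm with a two-finger parallel gripper is mounted at the origin on the work surface. World frame = base frame: x ahead of the robot, y to its left, z up, the work surface at z = 0. Lengths are in m, angles in degrees, forces in N, time in s.
With the tool pointing down it reaches from about 0.35 to 0.975 m from the base axis. Payload 17.4 kg.
Tool frame: the origin (TCP) lies on the mounting face of the last link; the fingertips stand 173 mm ahead of it and the grasp point (between the pads) lies 155 mm ahead of it (robot.nose_length is the x of the fingertips in the tool frame, in m); x points along the fingers, y is the direction in which the jaws open and shut, and the axes are right-handed (so a half turn about x gives the same grasp; the last joint's range is limited). The gripper opens to 85 mm and grips with 20 to 120 N. Pads are 22 mm wide; open, the fingers measure 114 mm over their backs; the gripper's body (76 mm by 85 mm) begins 54 mm behind the grasp point. The pads swing forward as they close: fully open they stand 13 mm farther back than shut.
Start: joints at [74.954, 6.646, 82.598, -0, 90.757, -2.166], TCP at [0.15, 0.658, 0.405] pointing down, gripper open.
Joint ranges: [-162.19, 162.19], [-47.58, 125.68], [4.15, 143.07], [-65.23, 245.23], [0.69, 171.88], [-170.13, 170.13]. Speed limits (degrees/s): [108.29, 108.29, 127.2, 180, 180, 180].

## Interface

Orientations are given as a 3x3 rotation matrix whose columns are the frame's x, y, z axes.
In Python, from cell import robot gives the robot as it stands. The module is installed in compiled form; this text tells all that it offers.
- The arm moves only by the tool jog_arm, never from a script. Its argument "rows" is a list of rows, each a list of 3 entries, a list of its own where there are three numbers: the shift along the world's x, y, z in m, then the turn, a rotation vector about the world's x, y, z in rad, then the finger opening in m, from 0 to 0.0854. A call has 1 to 5 rows; each row shifts and turns the commanded pose from where the row before left it; what a row does not reach is not made up. A row lasts 1/10 s, in which the tool goes at most 50 mm and 8.59 degrees, less where a joint would pass 70% of its speed; a pose out of reach is approached as far as the arm can. A call with a gripper value outside its range is refused whole. The fingers move at their own pace and stop on an object; the grip force is fixed at half the most. Time passes only in rows, so rows that do not move let the fingers close. It gives the time, the measured TCP pose, the force and the opening at its end, in the units of the state.
- robot.read_state(): the state, without advancing time (a new reading comes with each control period).
- robot.camera(name): name is "scene" or "top" or "wrist"; returns a dict with "img" (384x512x3 uint8, red, green, blue), "K" (3x3 intrinsics, pixels), "eye" and "rotation" of the camera in the world. Camera axes: x right, y down, z forward; pixel columns grow to the right and rows downward; lengths in m; the calibration is good to about 2 mm. A picture is of the moment at which its call begins. There is no depth.
- robot.hand_in(): hands the job in, once; it reports no verdict.
The state is a dict: "time": time; "q": joint angles; "qd": joint speeds; "tau": joint torques, N m; "tool_pos": TCP position; "ee_rot": TCP orientation; "force": force on the tool from outside, world axes, zero at the start; "torque": the same for the moment, N m; "grip_width": finger opening in m.
Only numpy, scipy, OpenCV 4.12 (cv2) and the standard library are available. Lean on these libraries where they do the work, as an engineer would, in place of code of your own. Each camera call takes 0.05 s, during which the arm holds its last target. There are 200 camera calls.

## Working session

There is one attempt and no reset: what is moved stays moved. The work goes in short steps, Python scripts to look and compute and a tool call to move; the robot and the scene stay as the last step left them, time stands still between calls to the robot, and variables do not carry over. Pictures are saved under pics/ and viewed, about 8 in all and at most 12, crops included, and the job is handed in when it is done.

Besides the shell and the picture viewer there is one more tool, called as a command line: name --argument value ..., lists and objects as JSON in quotes. jog_arm: Moves the arm, as the interface text tells. Its arguments: {"type":"object","properties":{"rows":{"type":"array","items":{"type":"array"}}},"required":["rows"]}

```bash
mkdir -p pics
python3 - <<'E'
from cell import robot
import cv2,numpy as np
for n in("scene","top"):
    c=robot.camera(n); cv2.imwrite(f"pics/{n}0.png",cv2.resize(c["img"][:,:,::-1],(800,600),interpolation=cv2.INTER_CUBIC)); print(n,c["K"].tolist(),c["eye"],c["rotation"].tolist())
    np.savez(f"pics/{n}0.npz",**c)
s=robot.read_state();print(s["time"],s["tool_pos"],s["ee_rot"],s["force"],s["grip_width"])
E
```

```text
scene [[379.0673171914305, 0.0, 256.96059797820965], [0.0, 379.0673171914305, 184.79966097523047], [0.0, 0.0, 1.0]] [1.07197353 0.2523993  1.00939559] [[-0.4355010221512964, 0.7695483637191294, -0.4670483653781333], [0.9001761047331903, 0.3696003542145316, -0.23038784393251457], [-0.004673347039968668, -0.5207599197919355, -0.8536903805043962]]
top [[381.7355870870228, 0.0, 252.55268214166142], [0.0, 381.7355870870228, 192.6479463546557], [0.0, 0.0, 1.0]] [0.49857045 0.01594889 1.25164644] [[-0.015648260043911323, -0.9988369972765941, 0.045604657975640964], [-0.9998386461089849, 0.015228980036034664, -0.009526799778206698], [0.008821207658258067, -0.04574637732694381, -0.9989141380804011]]
0.1 [0.15047168 0.6580338  0.40404566] [[-2.57951834e-04  2.22870469e-01  9.74848033e-01]
 [-9.97932082e-04  9.74847523e-01 -2.22870616e-01]
 [-9.99999469e-01 -1.03032201e-03 -2.90541161e-05]] [-0.23066194  0.08220595  0.64332594] 0.08556411192722012
```

View pics/scene0.png

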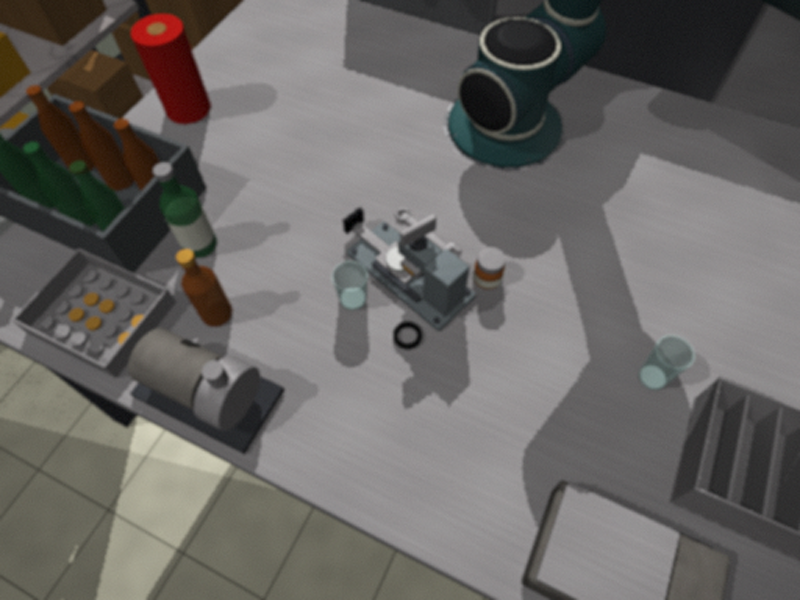

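View pics/top0.png

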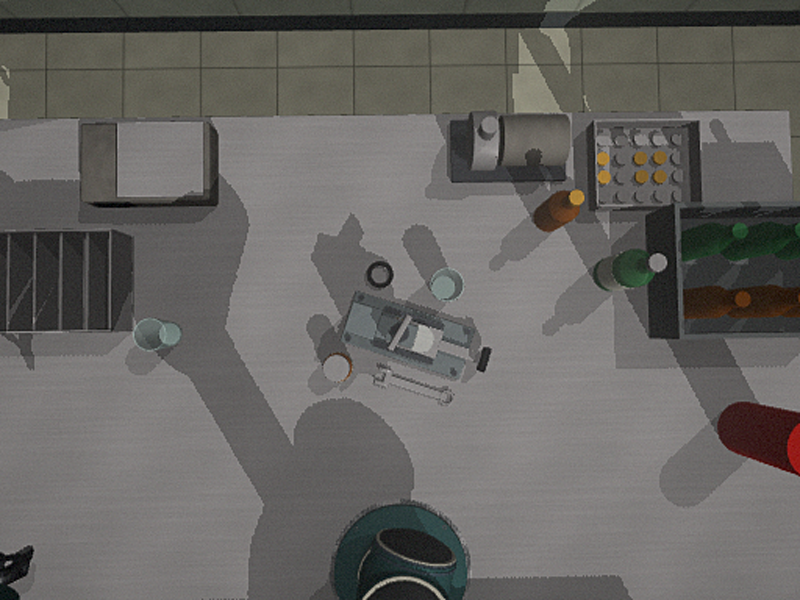

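Top: clamp around (410,335) with its column to the left and mouth to the right. The black push plate is at (484,358), the wrench at (412,385), the jar at (336,367) and the beaker at (446,285). I'll crop in on the clamp.

Run:
```python
import cv2,numpy as np
a=np.load("pics/top0.npz")["img"][:,:,::-1]; cv2.imwrite("pics/topc.png",cv2.resize(a[165:265,200:330],None,fx=6,fy=6,interpolation=cv2.INTER_CUBIC))
```

```text
(no output)
```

View pics/topc.png

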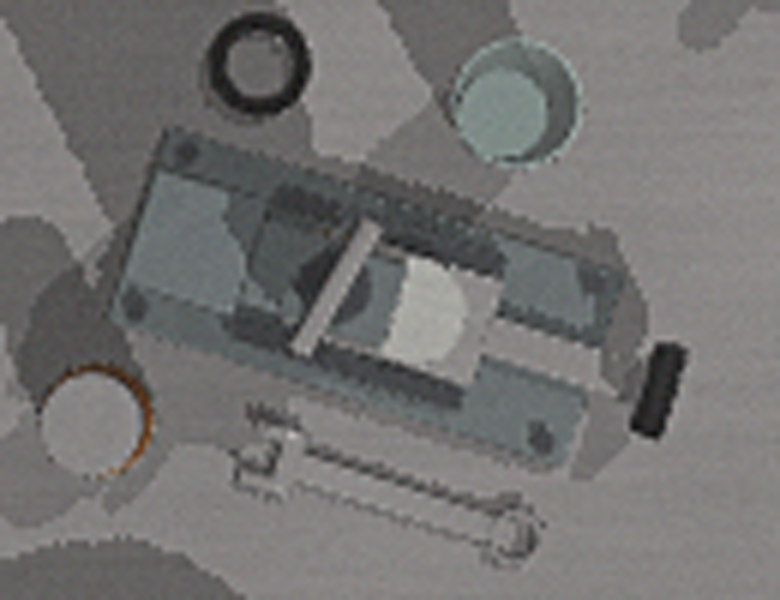

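```bash
cat > h.py <<'E'
import numpy as np
def ray(c,u,v,z):
    d=c["rotation"]@np.linalg.solve(c["K"],[u,v,1.]); return c["eye"]+d*(z-c["eye"][2])/d[2]
E
python3 - <<'E'
from h import *
c=np.load("pics/top0.npz")
P=lambda U,V,z:ray(c,(U+.5)/6-.5+200,(V+.5)/6-.5+165,z)
k=[P(168,128,.015),P(112,318,.015),P(625,268,.015),P(565,468,.015)]
for p in k:print(p.round(4))
n=np.linalg.norm
print("sizes",n(k[0]-k[1]),n(k[2]-k[3]),n(k[0]-k[2]),n(k[1]-k[3]))
y=(k[0]+k[1]-k[2]-k[3])[:2];y/=n(y);x=np.array([y[1],-y[0]]);m=sum(k)[:2]/4
o=m+y*.02;print("yaw",np.degrees(np.arctan2(x[1],x[0])),"x",x,"y",y,"origin",o)
loc=lambda p:((p[:2]-o)@x,(p[:2]-o)@y)
a,b=P(372,226,.188),P(301,352,.188);h=(a+b)/2
print("handle",h,loc(h),n(a-b),loc(a),loc(b),"bar local",np.degrees(np.arctan2(*(np.array(loc(b))-loc(a))[::-1])))
for q in[(672,343),(632,428),(688,350),(655,438),(640,385),(661,389)]:
    p=P(*q,.057);print("plate",p.round(4),np.round(loc(p),4))
for nm,q,z in[("beaker",(518,102),.085),("jar",(94,422),.07),("wr",(262,412),.01),("wr",(515,535),.01),("ring",(258,64),.012),("wr2",(255,480),.01)]:
    p=P(*q,z);print(nm,p.round(3),np.round(loc(p),3))
E
```

```text
[0.5781 0.0848 0.015 ]
[0.4761 0.1162 0.015 ]
[ 0.4987 -0.1609  0.015 ]
[ 0.3917 -0.1262  0.015 ]
sizes 0.10676852765792975 0.11240284599777542 0.25822552240409075 0.25673647579916425
yaw -18.55134880014967 x [ 0.9480389  -0.31815442] y [0.31815442 0.9480389 ] origin [ 0.49250632 -0.00256457]
handle [ 0.49104558 -0.00200764  0.188     ] (np.float64(-0.0015620237285276252), np.float64(6.324437638658903e-05)) 0.067021191245935 (np.float64(0.031240482909116296), np.float64(-0.006789169599240944)) (np.float64(-0.03436453036617155), np.float64(0.006915658352014119)) bar local 168.2006471912189
plate [ 0.4592 -0.1786  0.057 ] [ 0.0244 -0.1774]
plate [ 0.4155 -0.1567  0.057 ] [-0.024  -0.1707]
plate [ 0.4555 -0.1868  0.057 ] [ 0.0235 -0.1865]
plate [ 0.4101 -0.1686  0.057 ] [-0.0253 -0.1836]
plate [ 0.4377 -0.1614  0.057 ] [-0.0014 -0.168 ]
plate [ 0.4354 -0.1723  0.057 ] [-1.00e-04 -1.79e-01]
beaker [ 0.584 -0.098  0.085] [ 0.117 -0.061]
jar [0.424 0.122 0.07 ] [-0.105  0.096]
wr [0.424 0.036 0.01 ] [-0.077  0.015]
wr [ 0.356 -0.099  0.01 ] [-0.099 -0.135]
ring [0.612 0.036 0.012] [0.101 0.074]
wr2 [0.388 0.041 0.01 ] [-0.113  0.008]
```

jog_arm --rows '[[[0.02,-0.0305,0],[0,0,-0.067],0],[[0.02,-0.0305,0],[0,0,-0.067],0],[[0.02,-0.0305,0],[0,0,-0.067],0],[[0.02,-0.0305,0],[0,0,-0.067],0],[[0.02,-0.0305,0],[0,0,-0.067],0]]'

```text
time: 0.6
tool_pos: [0.251, 0.5042, 0.4043]
ee_rot: [[-0.0, 0.533, 0.846], [-0.0, 0.846, -0.533], [-1.0, -0.0, 0.0]]
force: [0.3, -0.2, -0.0]
grip_width: 0.0124
```

jog_arm --rows '[[[0.02,-0.0305,0],[0,0,-0.067],0],[[0.02,-0.0305,0],[0,0,-0.067],0],[[0.02,-0.0305,0],[0,0,-0.067],0],[[0.02,-0.0305,0],[0,0,-0.067],0],[[0.02,-0.0305,0],[0,0,-0.067],0]]'

```text
time: 1.1
tool_pos: [0.3509, 0.3517, 0.4045]
ee_rot: [[-0.0, 0.782, 0.624], [-0.0, 0.624, -0.782], [-1.0, -0.0, 0.0]]
force: [1.2, 0.2, 0.2]
grip_width: -0.0
```

jog_arm --rows '[[[0.02,-0.0305,0],[0,0,-0.067],0],[[0.02,-0.0305,0],[0,0,-0.067],0],[[0.02,-0.0305,0],[0,0,-0.067],0],[[0.02,-0.0305,0],[0,0,-0.067],0],[[0.02,-0.0305,0],[0,0,-0.067],0]]'

```text
time: 1.6
tool_pos: [0.451, 0.1991, 0.4046]
ee_rot: [[-0.0, 0.943, 0.332], [-0.0, 0.332, -0.943], [-1.0, -0.0, 0.0]]
force: [0.7, 0.5, 0.2]
grip_width: 0.0002
```

jog_arm --rows '[[[-0.003,-0.042,0],[0,0,-0.067],0],[[-0.003,-0.042,0],[0,0,-0.067],0],[[-0.003,-0.042,0],[0,0,-0.067],0],[[-0.003,-0.042,0],[0,0,-0.067],0],[[-0.003,-0.042,0],[0,0,-0.067],0]]'

```text
time: 2.1
tool_pos: [0.4349, -0.011, 0.4046]
ee_rot: [[0.0, 1.0, 0.003], [-0.0, 0.003, -1.0], [-1.0, 0.0, 0.0]]
force: [0.8, -0.2, -0.9]
grip_width: 0.0
```

jog_arm --rows '[[[-0.003,-0.042,0],[0,0,-0.067],0],[[-0.003,-0.042,0],[0,0,-0.067],0],[[-0.003,-0.042,0],[0,0,-0.067],0],[[-0.003,-0.042,0],[0,0,-0.067],0],[[-0.003,-0.042,0],[0,0,-0.067],0]]'

```text
time: 2.6
tool_pos: [0.4198, -0.2212, 0.4046]
ee_rot: [[0.0, 0.945, -0.326], [0.0, -0.326, -0.945], [-1.0, 0.0, -0.0]]
force: [1.2, 0.0, -0.2]
grip_width: 0.0002
```

jog_arm --rows '[[[0,0,-0.045],[0,0,0.007],0],[[0,0,-0.045],[0,0,0],0],[[0,0,-0.045],[0,0,0],0],[[-0.001,0,-0.045],[0,0,0],0],[[0,0,-0.02],[0,0,0],0]]'

```text
time: 3.1
tool_pos: [0.4182, -0.2188, 0.2004]
ee_rot: [[-0.004, 0.949, -0.317], [0.003, -0.317, -0.949], [-1.0, -0.005, -0.001]]
force: [0.0, 0.4, 0.1]
grip_width: -0.0002
```

Run:
```python
from cell import robot
import cv2
w=robot.camera("wrist")["img"];t=robot.camera("top")["img"][165:265,200:330]
im=cv2.hconcat([cv2.resize(w,(400,300)),cv2.resize(t,(390,300),interpolation=cv2.INTER_CUBIC)])
cv2.imwrite("pics/w1.png",im[:,:,::-1]);s=robot.read_state();print(s["tool_pos"],s["force"])
```

```text
[ 0.41858285 -0.21896944  0.20153641] [-0.74057604 -0.72805143  0.90126847]
```

View pics/w1.png

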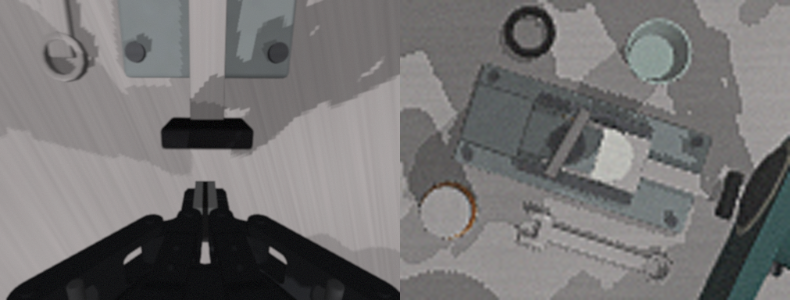

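The wrist view shows the closed fingers at (205,195), centred on the black push plate at (207,133) with a clear gap. I'll push along (0.318, 0.948).

jog_arm --rows '[[[0.0022,0.0066,0],[0,0,0],0],[[0.0022,0.0066,0],[0,0,0],0],[[0.0022,0.0066,0],[0,0,0],0],[[0.0013,0.0038,0],[0,0,0],0],[[0.001,0.0028,0],[0,0,0],0]]'

```text
time: 3.7
tool_pos: [0.4287, -0.1925, 0.2053]
ee_rot: [[0.001, 0.949, -0.316], [-0.0, -0.316, -0.949], [-1.0, 0.001, 0.0]]
force: [-0.0, 0.5, 0.2]
grip_width: -0.0001
```

jog_arm --rows '[[[0.001,0.0028,0],[0,0,0],0],[[0.001,0.0028,0],[0,0,0],0],[[0.001,0.0028,0],[0,0,0],0],[[0.001,0.0028,0],[0,0,0],0],[[0.001,0.0028,0],[0,0,0],0]]'

```text
time: 4.2
tool_pos: [0.4334, -0.1789, 0.2047]
ee_rot: [[-0.0, 0.949, -0.317], [-0.0, -0.317, -0.949], [-1.0, -0.0, 0.0]]
force: [-0.6, -3.5, 1.9]
grip_width: -0.0001
```

jog_arm --rows '[[[0.001,0.0028,0],[0,0,0],0],[[0.001,0.0028,0],[0,0,0],0],[[0.001,0.0028,0],[0,0,0],0],[[0.001,0.0028,0],[0,0,0],0],[[0.001,0.0028,0],[0,0,0],0]]'

```text
time: 4.7
tool_pos: [0.4385, -0.1648, 0.2047]
ee_rot: [[0.0, 0.949, -0.316], [-0.0, -0.316, -0.949], [-1.0, 0.0, 0.0]]
force: [-0.9, -3.2, 2.8]
grip_width: 0.0001
```

jog_arm --rows '[[[0.001,0.0028,0],[0,0,0],0],[[0.001,0.0028,0],[0,0,0],0],[[0.0006,0.0019,0],[0,0,0],0],[[0.0006,0.0019,0],[0,0,0],0],[[0.0006,0.0019,0],[0,0,0],0]]'

```text
time: 5.2
tool_pos: [0.4422, -0.1536, 0.2047]
ee_rot: [[-0.0, 0.949, -0.316], [0.0, -0.316, -0.949], [-1.0, -0.0, 0.0]]
force: [-1.5, -3.2, 2.6]
grip_width: 0.0
```

jog_arm --rows '[[[0.0003,0.001,0],[0,0,0],0],[[0.0003,0.001,0],[0,0,0],0],[[0.0003,0.001,0],[0,0,0],0]]'

```text
time: 5.5
tool_pos: [0.4431, -0.1507, 0.2047]
ee_rot: [[-0.0, 0.949, -0.316], [-0.0, -0.316, -0.949], [-1.0, -0.0, 0.0]]
force: [-1.4, -3.6, 2.3]
grip_width: 0.0001
```

jog_arm --rows '[[[0.0003,0.001,0],[0,0,0],0],[[0.0003,0.001,0],[0,0,0],0]]'

```text
time: 5.7
tool_pos: [0.4437, -0.1487, 0.2047]
ee_rot: [[-0.0, 0.949, -0.317], [0.0, -0.317, -0.949], [-1.0, -0.0, -0.0]]
force: [-1.2, -2.9, 1.2]
grip_width: 0.0
```

jog_arm --rows '[[[0.0003,0.001,0],[0,0,0],0]]'

```text
time: 5.8
tool_pos: [0.4439, -0.148, 0.2047]
ee_rot: [[-0.001, 0.949, -0.316], [-0.001, -0.316, -0.949], [-1.0, -0.0, 0.002]]
force: [-6.6, -15.5, 2.9]
grip_width: -0.0001
```

jog_arm --rows '[[[0.0003,0.001,0],[0,0,0],0]]'

```text
time: 5.9
tool_pos: [0.444, -0.1476, 0.2048]
ee_rot: [[-0.001, 0.949, -0.316], [-0.003, -0.316, -0.949], [-1.0, -0.0, 0.004]]
force: [-11.0, -26.0, 3.8]
grip_width: 0.0001
```

Contact at local y = -0.153 with the force rising sharply, so it's home. I'll back off now.

jog_arm --rows '[[[-0.0003,-0.001,0],[0,0,0],0],[[-0.0006,-0.002,0],[0,0,0],0],[[-0.005,-0.015,0],[0,0,0],0],[[-0.01,-0.03,0],[0,0,0],0],[[0,0,0.03],[0,0,0],0]]'

```text
time: 6.4
tool_pos: [0.4269, -0.196, 0.2315]
ee_rot: [[-0.005, 0.948, -0.318], [0.003, -0.318, -0.948], [-1.0, -0.006, -0.001]]
force: [-0.2, 0.4, 1.0]
grip_width: -0.0001
```

jog_arm --rows '[[[0,0,0.045],[0,0,0],0],[[0,0,0.045],[0,0,0],0],[[0,0,0.045],[0,0,0],0.02],[[0,0,0.045],[0,0,0],0.06],[[0,0,0],[0,0,0],0.06]]'

```text
time: 6.9
tool_pos: [0.4285, -0.1946, 0.4208]
ee_rot: [[0.007, 0.949, -0.316], [-0.003, -0.316, -0.949], [-1.0, 0.008, 0.001]]
force: [0.6, -0.4, 0.6]
grip_width: 0.0435
```

Run:
```python
from cell import robot
import cv2,numpy as np
c=robot.camera("wrist");np.savez("pics/w2.npz",**c)
cv2.imwrite("pics/w2.png",cv2.resize(c["img"],(800,600),interpolation=cv2.INTER_CUBIC)[:,:,::-1]);s=robot.read_state();print(s["tool_pos"],s["ee_rot"],s["q"])
```

```text
[ 0.42845622 -0.19463738  0.41744136] [[ 4.21627361e-03  9.48692696e-01 -3.16171460e-01]
 [-1.48775089e-03 -3.16167969e-01 -9.48702062e-01]
 [-9.99990005e-01  4.47037184e-03  7.83677414e-05]] [-2.75463035e+01 -1.97266730e+01  1.05602803e+02  3.62239129e-02
  9.38702581e+01 -9.11224029e+00]
```

View pics/w2.png

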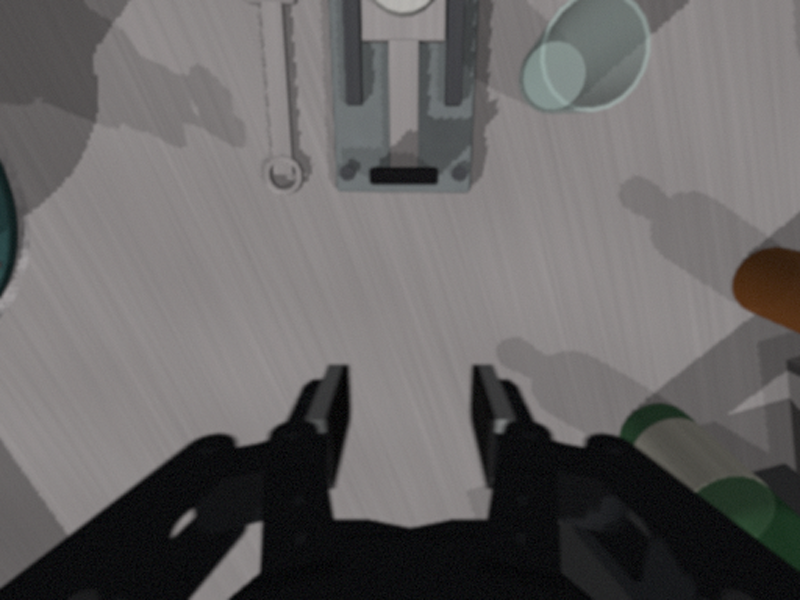

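The push plate at (404,176) now sits over the end of the base, and the cassette edge looks home. Next I'll go above the handle with the jaws across the bar.

jog_arm --rows '[[[0.0064,0.0192,0],[0,0,0.136],0.06],[[0.0064,0.0192,0],[0,0,0.136],0.06],[[0.0064,0.0192,0],[0,0,0.136],0.06],[[0.0064,0.0192,0],[0,0,0.136],0.06],[[0.0064,0.0192,0],[0,0,0.136],0.06]]'

```text
time: 7.45
tool_pos: [0.4606, -0.0979, 0.413]
ee_rot: [[-0.002, 0.935, 0.356], [0.001, 0.356, -0.935], [-1.0, -0.001, -0.002]]
force: [-0.0, -0.2, -0.4]
grip_width: 0.0601
```

jog_arm --rows '[[[0.0064,0.0192,0],[0,0,0.136],0.06],[[0.0064,0.0192,0],[0,0,0.136],0.06],[[0.0064,0.0192,0],[0,0,0.136],0.06],[[0.0064,0.0192,0],[0,0,0.136],0.06],[[0.0064,0.0192,0],[0,0,0.136],0.06]]'

```text
time: 7.95
tool_pos: [0.4925, -0.0018, 0.413]
ee_rot: [[-0.002, 0.503, 0.864], [0.001, 0.864, -0.503], [-1.0, -0.0, -0.002]]
force: [-0.3, -0.7, -0.4]
grip_width: 0.0602
```

jog_arm --rows '[[[0,0,-0.02],[0,0,0],0.06],[[0,0,0],[0,0,0],0.06]]'

```text
time: 8.15
tool_pos: [0.4922, -0.0022, 0.391]
ee_rot: [[-0.005, 0.507, 0.862], [0.001, 0.862, -0.507], [-1.0, -0.002, -0.005]]
force: [-0.7, -0.1, -0.3]
grip_width: 0.0602
```

Run:
```python
from cell import robot
import cv2,numpy as np
c=robot.camera("wrist");np.savez("pics/w3.npz",**c)
cv2.imwrite("pics/w3.png",cv2.resize(c["img"],(800,600),interpolation=cv2.INTER_CUBIC)[:,:,::-1]);s=robot.read_state();print(s["tool_pos"],s["ee_rot"],s["q"],s["force"],c["eye"],c["rotation"])
```

```text
[ 0.49222624 -0.00256979  0.39263745] [[-3.60673294e-03  5.07956415e-01  8.61375221e-01]
 [ 4.53713289e-04  8.61381566e-01 -5.07958257e-01]
 [-9.99993393e-01 -1.44125239e-03 -3.33723984e-03]] [-3.27199569e+00 -1.63923694e+01  1.05310838e+02  1.41622635e-02
  9.12893293e+01 -6.27437266e+01] [-0.13842411  0.09120831  0.09649445] [0.42762399 0.03591349 0.36082093] [[ 0.50697238  0.82498304  0.24976388]
 [ 0.86195824 -0.48433102 -0.1498381 ]
 [-0.00264549  0.29124981 -0.95664337]]
```

View pics/w3.png

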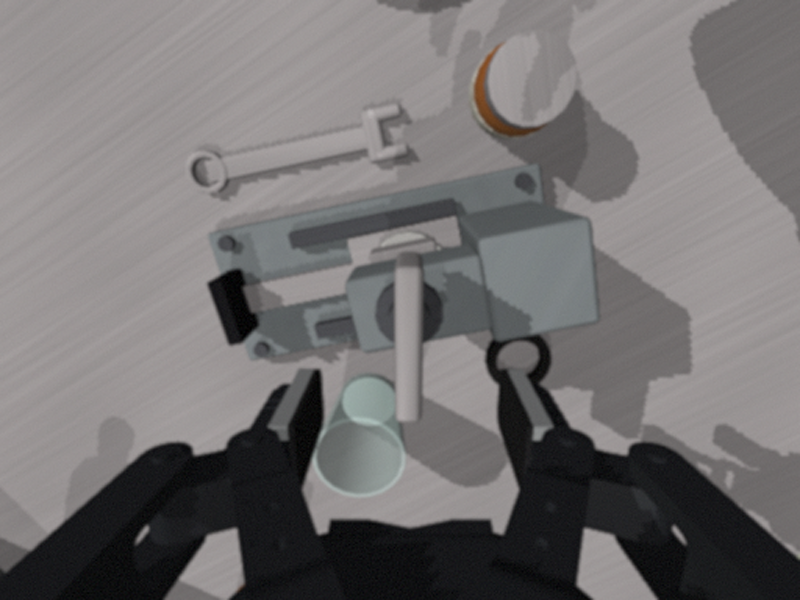

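The bar runs from about (409,254) to (408,419), vertical in the image and midway between the pads at (310,390) and (515,390).

Run:
```python
from h import *
c=np.load("pics/w3.npz")
a,b=[ray(c,U/800*512,V/600*384,.188) for U,V in((409.5,254),(408,419))]
print(a,b,(a+b)/2,np.linalg.norm(a-b),np.degrees(np.arctan2(*(a-b)[1::-1])))
```

```text
[0.456366   0.01833499 0.188     ] [ 0.51923108 -0.01942055  0.188     ] [ 0.48779854 -0.00054278  0.188     ] 0.07333143365511734 149.01179983096154
```

jog_arm --rows '[[[-0.002,0.001,-0.03],[0,0,0],0.05],[[0,0,-0.025],[0,0,0],0.04],[[0,0,-0.011],[0,0,0],0.03],[[0,0,0],[0,0,0],0.02]]'

```text
time: 8.6
tool_pos: [0.4902, -0.002, 0.3277]
ee_rot: [[-0.002, 0.509, 0.861], [0.0, 0.861, -0.509], [-1.0, -0.001, -0.002]]
force: [-0.4, -0.0, 0.3]
grip_width: 0.0201
```

jog_arm --rows '[[[0,0,0],[0,0,0],0.005],[[0,0,0],[0,0,0],0.005],[[0,0,0],[0,0,0],0.005]]'

```text
time: 8.9
tool_pos: [0.4903, -0.0021, 0.3295]
ee_rot: [[-0.0, 0.509, 0.861], [-0.001, 0.861, -0.509], [-1.0, -0.001, 0.0]]
force: [-2.9, -4.1, -6.5]
grip_width: 0.0115
```

```bash
python3 -c "
from cell import robot
s=robot.read_state();print(s['tool_pos'],s['force'],s['torque'],s['grip_width'],s['q'])"
```

```text
[ 0.49033742 -0.00214236  0.32952309] [-2.90797103 -4.12166915 -6.50913152] [-0.50402982  0.46912356 -0.2172562 ] 0.011472212440408828 [-3.22067991e+00 -1.52764060e+01  1.10283999e+02 -4.49566777e-02
  8.50042406e+01 -6.26484858e+01]
```

jog_arm --rows '[[[0,0,0],[0,0,-0.1],0.005],[[0,0,0],[0,0,-0.1],0.005],[[0,0,0],[0,0,-0.1],0.005],[[0,0,0],[0,0,-0.1],0.005],[[0,0,0],[0,0,-0.1],0.005]]'

```text
time: 9.4
tool_pos: [0.4905, -0.002, 0.3296]
ee_rot: [[0.001, 0.861, 0.509], [-0.0, 0.509, -0.861], [-1.0, 0.0, 0.001]]
force: [0.1, -2.0, -8.1]
grip_width: 0.0113
```

jog_arm --rows '[[[0,0,0],[0,0,-0.1],0.005],[[0,0,0],[0,0,-0.1],0.005],[[0,0,0],[0,0,-0.1],0.005],[[0,0,0],[0,0,-0.1],0.005]]'

```text
time: 9.8
tool_pos: [0.4906, -0.0019, 0.3296]
ee_rot: [[0.001, 0.991, 0.133], [-0.0, 0.133, -0.991], [-1.0, 0.001, 0.0]]
force: [4.4, -0.1, -9.9]
grip_width: 0.0108
```

```bash
cat > look.py <<'E'
from cell import robot
import cv2,numpy as np,sys
def look(n):
    s=robot.read_state();R=s["ee_rot"]
    print("t",s["time"],"pos",s["tool_pos"].round(4),"jaw deg",np.degrees(np.arctan2(R[1,1],R[0,1])).round(2),"F",s["force"].round(1),"T",s["torque"].round(2),"w",s["grip_width"].round(4))
    c=robot.camera("scene");np.savez(f"pics/s{n}.npz",**c)
    crop=c["img"][125:215,205:320];hsv=cv2.cvtColor(crop,cv2.COLOR_RGB2HSV)
    m=(hsv[...,0]>8)&(hsv[...,0]<32)&(hsv[...,1]>85)&(hsv[...,2]>50)
    k,l,st,ce=cv2.connectedComponentsWithStats(m.astype(np.uint8))
    print([(st[i].tolist(),ce[i].round(1).tolist()) for i in range(1,k) if st[i,4]>2])
    cv2.imwrite(f"pics/s{n}.png",cv2.resize(crop,None,fx=6,fy=6,interpolation=cv2.INTER_CUBIC)[:,:,::-1])
look(sys.argv[1])
E
python3 look.py 1
```

```text
Traceback (most recent call last):
  File "look.py", line 12, in <module>
    look(sys.argv[1])
    ~~~~^^^^^^^^^^^^^
  File "look.py", line 5, in look
    print("t",s["time"],"pos",s["tool_pos"].round(4),"jaw deg",np.degrees(np.arctan2(R[1,1],R[0,1])).round(2),"F",s["force"].round(1),"T",s["torque"].round(2),"w",s["grip_width"].round(4))
                                                                                                                                                                   ^^^^^^^^^^^^^^^^^^^^^
AttributeError: 'float' object has no attribute 'round'
```

```bash
sed -i 's/s\["grip_width"\].round(4)/round(s["grip_width"],4)/' look.py; python3 look.py 1
```

```text
t 9.8 pos [ 0.4906 -0.0019  0.3296] jaw deg 7.66 F [ 4.4 -0.1 -9.9] T [-0.21 -0.75  0.23] w 0.0108
[([99, 43, 16, 12, 92], [105.7, 50.4]), ([54, 46, 5, 5, 9], [56.4, 48.2])]
```

View pics/s1.png

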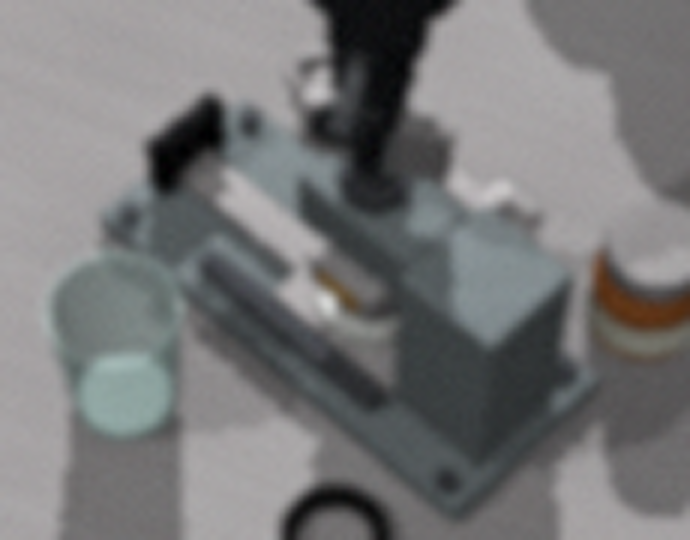

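The tab's brass end is visible nearly flush at crop (340,290), under the arm and not blocked. I'll keep turning in small batches, with a numeric check after each.

jog_arm --rows '[[[0,0,0],[0,0,-0.1],0.005],[[0,0,0],[0,0,-0.1],0.005],[[0,0,0],[0,0,-0.1],0.005]]'

```text
time: 10.15
tool_pos: [0.4907, -0.0019, 0.3295]
ee_rot: [[0.002, 0.987, -0.163], [-0.0, -0.163, -0.987], [-1.0, 0.002, -0.0]]
force: [5.9, -2.2, -8.8]
grip_width: 0.0115
```

```bash
python3 look.py 2
python3 - <<'E'
from h import *
c=np.load("pics/s1.npz");o=np.array([.4905,-.0017]);x=np.array([.948,-.318]);y=np.array([.318,.948])
for z in(.065,.059):
  for d in(0,.005,.01,.015,.02,.024):
    p=np.r_[o+x*(.026+d),z];q=c["K"]@(c["rotation"].T@(p-c["eye"]));print(z,d,(q[:2]/q[2]-[205,125]).round(1))
E
```

```text
t 10.15 pos [ 0.4907 -0.0019  0.3295] jaw deg -9.4 F [ 5.9 -2.2 -8.8] T [-0.25 -1.17  0.22] w 0.0115
[([99, 43, 16, 12, 92], [105.8, 50.5]), ([54, 46, 5, 6, 9], [56.3, 48.6])]
0.065 0 [55.6 48.5]
0.065 0.005 [54.4 49.5]
0.065 0.01 [53.2 50.5]
0.065 0.015 [52.  51.5]
0.065 0.02 [50.9 52.5]
0.065 0.024 [49.9 53.4]
0.059 0 [55.6 49.6]
0.059 0.005 [54.4 50.6]
0.059 0.01 [53.2 51.6]
0.059 0.015 [52.1 52.6]
0.059 0.02 [50.9 53.6]
0.059 0.024 [49.9 54.4]
```

jog_arm --rows '[[[0,0,0],[0,0,-0.1],0.005],[[0,0,0],[0,0,-0.1],0.005]]'

```text
time: 10.4
tool_pos: [0.4908, -0.002, 0.3295]
ee_rot: [[0.002, 0.934, -0.356], [-0.0, -0.356, -0.935], [-1.0, 0.002, -0.0]]
force: [9.0, -2.6, -10.9]
grip_width: 0.011
```

```bash
python3 look.py 3
```

```text
t 10.4 pos [ 0.4908 -0.002   0.3295] jaw deg -20.85 F [  9.   -2.6 -10.9] T [-0.4  -1.43  0.29] w 0.011
[([99, 43, 16, 12, 92], [105.8, 50.5]), ([54, 46, 5, 6, 9], [56.6, 48.8])]
```

jog_arm --rows '[[[0,0,0],[0,0,-0.1],0.005],[[0,0,0],[0,0,-0.1],0.005]]'

```text
time: 10.65
tool_pos: [0.4909, -0.002, 0.3296]
ee_rot: [[0.003, 0.845, -0.534], [-0.001, -0.534, -0.845], [-1.0, 0.003, -0.001]]
force: [10.3, -2.5, -9.4]
grip_width: 0.0112
```

```bash
python3 look.py 4
```

```text
t 10.65 pos [ 0.4909 -0.002   0.3296] jaw deg -32.31 F [10.3 -2.5 -9.4] T [-0.51 -1.68  0.29] w 0.0112
[([99, 43, 16, 12, 91], [105.8, 50.5]), ([53, 46, 6, 6, 10], [55.8, 48.3])]
```

jog_arm --rows '[[[0.0007,-0.0002,-0.0005],[0,0,-0.1],0.005],[[0,0,0],[0,0,-0.1],0.005]]'

```text
time: 10.9
tool_pos: [0.4913, -0.0021, 0.3295]
ee_rot: [[0.001, 0.722, -0.692], [-0.0, -0.692, -0.722], [-1.0, 0.001, -0.001]]
force: [-0.6, -1.9, -2.2]
grip_width: 0.0112
```

```bash
python3 look.py 5
```

```text
t 10.9 pos [ 0.4913 -0.0021  0.3295] jaw deg -43.77 F [-0.6 -1.9 -2.2] T [-0.44 -0.14  0.25] w 0.0112
[([99, 44, 16, 11, 91], [105.8, 50.6]), ([54, 47, 6, 5, 10], [56.5, 49.0])]
```

jog_arm --rows '[[[0,0,0],[0,0,-0.1],0.005],[[0,0,0],[0,0,-0.1],0.005]]'

```text
time: 11.15
tool_pos: [0.4913, -0.0022, 0.3295]
ee_rot: [[0.002, 0.572, -0.82], [-0.001, -0.82, -0.572], [-1.0, 0.002, -0.001]]
force: [1.5, -3.0, -1.3]
grip_width: 0.0108
```

```bash
python3 look.py 6
```

```text
t 11.15 pos [ 0.4913 -0.0022  0.3295] jaw deg -55.12 F [ 1.5 -3.  -1.3] T [-0.72 -0.25  0.38] w 0.0108
[([99, 43, 16, 12, 92], [105.8, 50.5]), ([53, 46, 7, 6, 17], [55.7, 48.6])]
```

jog_arm --rows '[[[0,0,0],[0,0,-0.1],0.005]]'

```text
time: 11.3
tool_pos: [0.4913, -0.0022, 0.3295]
ee_rot: [[0.002, 0.49, -0.871], [-0.001, -0.871, -0.49], [-1.0, 0.002, -0.001]]
force: [1.9, -3.8, 0.3]
grip_width: 0.0108
```

```bash
python3 look.py 7
```

```text
t 11.3 pos [ 0.4913 -0.0022  0.3295] jaw deg -60.63 F [ 1.9 -3.8  0.3] T [-0.81 -0.26  0.11] w 0.0108
[([99, 44, 16, 11, 90], [105.9, 50.5]), ([52, 46, 8, 7, 27], [55.4, 49.0])]
```

jog_arm --rows '[[[0,0,0],[0,0,-0.1],0.005]]'

```text
time: 11.45
tool_pos: [0.4913, -0.0023, 0.3295]
ee_rot: [[0.002, 0.401, -0.916], [-0.001, -0.916, -0.401], [-1.0, 0.002, -0.001]]
force: [2.5, -5.0, -0.2]
grip_width: 0.0113
```

```bash
python3 look.py 8
```

```text
t 11.45 pos [ 0.4913 -0.0023  0.3295] jaw deg -66.34 F [ 2.5 -5.  -0.2] T [-1.01 -0.33  0.17] w 0.0113
[([99, 44, 16, 11, 91], [105.9, 50.6]), ([52, 46, 8, 7, 34], [55.1, 49.2])]
```

View pics/s8.png

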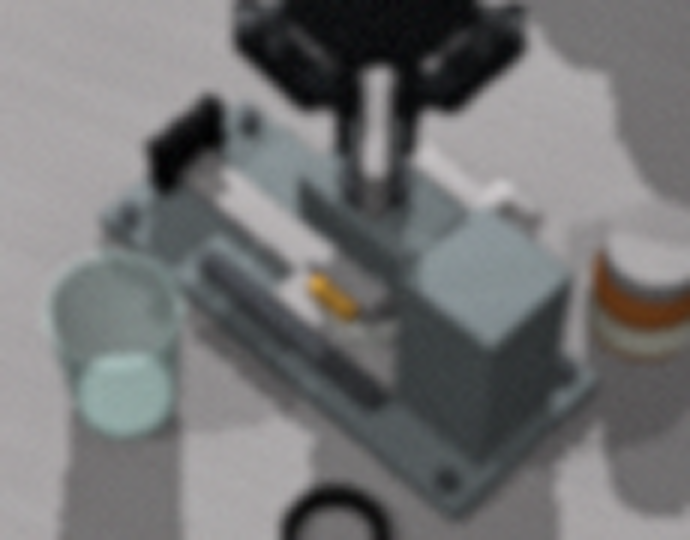

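The tab is partly out, with bright brass at (332,297). By brass area that's roughly 6 mm, so I need about 0.3 rad more.

jog_arm --rows '[[[0,0,0],[0,0,-0.1],0.005]]'

```text
time: 11.6
tool_pos: [0.4913, -0.0023, 0.3295]
ee_rot: [[0.002, 0.308, -0.951], [-0.001, -0.951, -0.308], [-1.0, 0.002, -0.002]]
force: [2.8, -7.0, 1.2]
grip_width: 0.0109
```

```bash
python3 look.py 9
```

```text
t 11.6 pos [ 0.4913 -0.0023  0.3295] jaw deg -72.08 F [ 2.8 -7.   1.2] T [-1.16 -0.38  0.07] w 0.0109
[([99, 43, 16, 12, 92], [105.8, 50.5]), ([51, 46, 9, 8, 42], [54.9, 49.6])]
```

jog_arm --rows '[[[0,0,0],[0,0,-0.1],0.005]]'

```text
time: 11.75
tool_pos: [0.4914, -0.0024, 0.3295]
ee_rot: [[0.002, 0.211, -0.977], [-0.001, -0.977, -0.211], [-1.0, 0.002, -0.002]]
force: [2.9, -7.1, 0.8]
grip_width: 0.0112
```

```bash
python3 look.py 10
```

```text
t 11.75 pos [ 0.4914 -0.0024  0.3295] jaw deg -77.81 F [ 2.9 -7.1  0.8] T [-1.2  -0.38  0.06] w 0.0112
[([99, 44, 16, 11, 91], [105.9, 50.6]), ([50, 46, 10, 9, 48], [54.6, 49.7])]
```

View pics/s10.png

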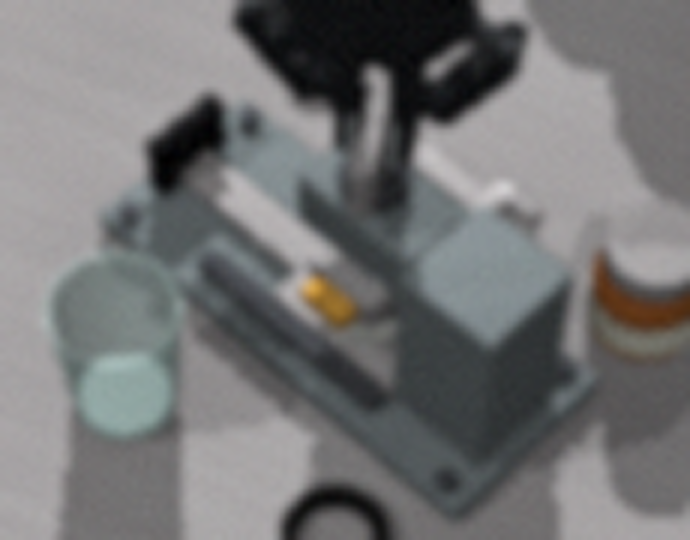

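jog_arm --rows '[[[0,0,0],[0,0,-0.1],0.005],[[0,0,0],[0,0,0],0.005]]'

```text
time: 12.0
tool_pos: [0.4914, -0.0024, 0.3295]
ee_rot: [[0.002, 0.11, -0.994], [-0.001, -0.994, -0.11], [-1.0, 0.002, -0.002]]
force: [2.5, -7.5, 1.9]
grip_width: 0.0112
```

```bash
python3 look.py 11
```

```text
t 12.0 pos [ 0.4914 -0.0024  0.3295] jaw deg -83.69 F [ 2.5 -7.5  1.9] T [-1.3  -0.41 -0.01] w 0.0112
[([99, 44, 16, 11, 91], [105.9, 50.6]), ([50, 46, 10, 9, 58], [54.3, 50.2])]
```

jog_arm --rows '[[[0,0,0],[0,0,0],0.02],[[0,0,0],[0,0,0],0.04],[[0,0,0],[0,0,0],0.06],[[0,0,0.02],[0,0,0],0.06],[[0,0,0.045],[0,0,0],0.06]]'

```text
time: 12.55
tool_pos: [0.4908, -0.0019, 0.3909]
ee_rot: [[-0.006, 0.11, -0.994], [0.001, -0.994, -0.11], [-1.0, -0.001, 0.005]]
force: [1.3, 0.1, 0.9]
grip_width: 0.0598
```

```bash
python3 look.py 12
```

```text
t 12.55 pos [ 0.4908 -0.0019  0.3909] jaw deg -83.68 F [1.3 0.1 0.9] T [-0.04 -0.02 -0.  ] w 0.0598
[([99, 43, 16, 12, 91], [105.9, 50.5]), ([50, 46, 10, 9, 59], [54.3, 50.2])]
```

The fingers are clear and the brass area hasn't changed. The wrist camera is now on the tab's side, so I'll take a close look.

Run:
```python
from cell import robot
from h import *
import cv2
c=robot.camera("wrist");np.savez("pics/w4.npz",**c)
o=np.array([.4915,-.002]);x=np.array([.948,-.318])
def px(d,dy):
    p=np.r_[o+x*(.026+d)+np.array([.318,.948])*dy,.071];q=c["K"]@(c["rotation"].T@(p-c["eye"]));return q[:2]/q[2]
print([px(d,0).round(1).tolist() for d in(0,.01,.024)])
u,v=px(.01,0).astype(int);u0,v0=max(u-60,0),max(v-45,0);print(u0,v0)
cv2.imwrite("pics/w4.png",cv2.resize(c["img"][v0:v0+100,u0:u0+130],None,fx=6,fy=6,interpolation=cv2.INTER_CUBIC)[:,:,::-1])
```

```text
[[272.2, 156.8], [276.3, 148.2], [282.2, 135.8]]
216 103
```

View pics/w4.png

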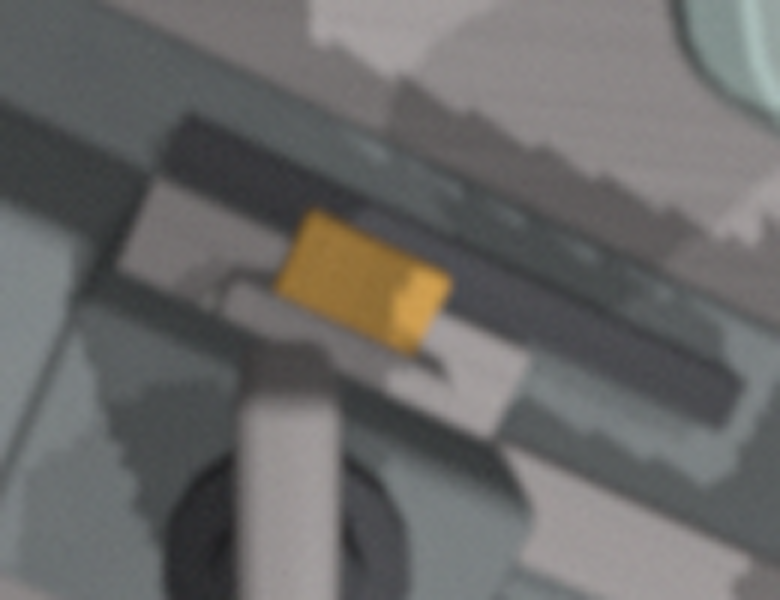

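The tab's brass rectangle measures about 151 px across its 28 mm width and 87 px long, so it stands about 15–16 mm out. That's on target, so I'll retreat and hand in.

jog_arm --rows '[[[0,0,0.04],[0,0,0],0.06],[[0,0,0.02],[0,0,0],0.06],[[0,0,0],[0,0,0],0.06],[[0,0,0],[0,0,0],0.06],[[0,0,0],[0,0,0],0.06]]'

```text
time: 13.15
tool_pos: [0.4911, -0.0019, 0.4521]
ee_rot: [[-0.001, 0.109, -0.994], [0.0, -0.994, -0.109], [-1.0, -0.0, 0.001]]
force: [0.7, -0.4, -0.1]
grip_width: 0.0598
```

```bash
python3 look.py 13; python3 -c "
from cell import robot
print(robot.hand_in())"
```

```text
t 13.15 pos [ 0.4911 -0.0019  0.4521] jaw deg -83.74 F [ 0.7 -0.4 -0.1] T [ 0.03 -0.02  0.01] w 0.0598
[([99, 44, 16, 11, 91], [105.9, 50.6]), ([50, 46, 10, 9, 59], [54.3, 50.2])]
the job is handed in; nothing more can be done
None
```

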